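Pick the filler that fits and clamp the cup nest

ROBOT

A 7-joint arm with a two-finger parallel gripper is mounted at the origin on a cart in front of the work surface, level with it; the furniture and walls round the work are solid. World frame = base frame: x ahead of the robot, y to its left, z up, the work surface at z = 0. Lengths are in m, angles in rad, forces in N, time in s.
With the tool pointing down it reaches from about 0.375 to 0.925 m from the base axis. Payload 3.1 kg.
Tool frame: the origin (TCP) lies between the finger pads; the fingertips stand 19 mm ahead of it and the grasp point (between the pads) is the TCP; z points along the fingers, y is the line along which they close (so a half turn about z gives the same grasp; the last joint's range is limited). The gripper opens to 85 mm and grips with 20 to 120 N. Pads are 22 mm wide; open, the fingers measure 114 mm over their backs; the gripper's body (76 mm by 85 mm) begins 54 mm behind the grasp point. The pads swing forward as they close: fully open they stand 13 mm farther back than shut.
Start: joints at [-0.098, 0.383, 0.044, 1.598, -0.018, 1.161, -0.05], TCP at [0.65, 0, 0.25] pointing down, gripper open.
Joint ranges: [-2.61, 2.61], [-0.41, 2.15], [-1.48, 1.57], [0, 2.5], [-1.57, 4.71], [0.05, 1.97], [-2.85, 2.85]. Speed limits (rad/s): [2.79, 2.79, 3.14, 3.14, 3.14, 3.14, 3.14].

INTERFACE

Orientations are given as a unit quaternion [x, y, z, w].
In Python, from bench import move_ptp, movel, move_j, move_gripper, pause, inverse_kinematics, read_camera, camera_params, MotionError, sign_off, look_for, tip_of, read_time_s, read_qpos, read_joint_vel, read_effort, read_eef_pos, read_tcp_rot, read_ft_force, read_ft_torque, read_finger_gap, read_grasp_force gives the robot as it stands. Calls block until the motion is done:
- move_ptp(position, orientation): joint-space move of the TCP to a pose.
- movel(position, orientation=None, speed=0.15): straight line of the TCP; orientation=None keeps the orientation; speed is the mean speed in m/s.
- move_j(angles): joint-space move.
- move_gripper(opening, effort=None): finger opening in m; effort is the grip in N (None keeps the last); returns when the fingers have stopped.
- pause(seconds).
- inverse_kinematics(position, orientation): joint angles nearest the present ones, or None.
- read_camera(name): name is "scene" or "side" or "wrist"; returns the picture (384x512x3 uint8, red, green, blue); there is no depth.
- camera_params(name): a dict with "K" (3x3 intrinsics, pixels), "dist_coeffs" ([k1, k2, p1, p2, k3] as OpenCV has them; the pictures are not rectified), "camera_from_world" (4x4, takes a point from world to camera coordinates). Camera axes: x right, y down, z forward; pixel columns grow to the right and rows downward; lengths in m; the calibration is good to about 2 mm. A picture is of the moment at which its call begins: read the wrist's pose just before it. camera_params takes no time and is no camera call; for the wrist camera it gives the pose at the moment of the call.
A pose or a line that the arm cannot do raises MotionError and nothing moves.
- sign_off(): hands the job in; it is judged then, once.
Trained networks look in the newest picture that a camera, given by its name, has taken for a name from the list of things; names that differ only in an ending like _2 or _b are one class to them, and where a whole thing is asked for, a point or a joint stands for the part that bears it (a point fixed in the world has none). Each returns a list of dicts, best first, with "confidence" (0 to 1); they miss things now and then, are a little off and sometimes report something else, mostly with a low value. They report only what shows in the picture. A call takes as long as a camera call. They do not tell look-alikes from the thing itself.
- look_for(camera, name): "at" ([column, row] in pixels, amid what is visible of it).
- tip_of(camera, name): "at" ([column, row] in pixels: a listed point, or the origin of a listed thing).
Readings, each from a call of its own:
- read_time_s(): time.
- read_qpos(): joint angles.
- read_joint_vel(): joint speeds.
- read_effort(): joint torques, N m.
- read_eef_pos(): TCP position.
- read_tcp_rot(): TCP orientation.
- read_ft_force(): force on the tool from outside, world axes, zero at the start.
- read_ft_torque(): the same for the moment, N m.
- read_finger_gap(): finger opening in m.
- read_grasp_force(): force on a finger pad.
Only numpy, scipy, OpenCV 4.12 (cv2) and the standard library are available. Lean on these libraries where they do the work, as an engineer would, in place of code of your own. Each camera call takes 0.05 s, during which the arm holds its last target. There are 200 camera calls.

TASK

The clamp on the lidding bed has too short a stroke to reach the cup nest, so the gap between its jaw and the nest must be filled. Try the fillers in the gap without forcing them, and leave in the gap, fully down on its flange, the thickest one that slides in. Let it go, swing the red-knobbed lever over until the clamp grips it tight by gentle hand force, and have the fillers that are not used standing in their rack, disturbing nothing else.

Things in the scene. Friction and masses are not known exactly. Their poses are not given: they have to be found in the camera images.
- bed: lidding bed, fixed: grey plate 170 x 300 mm, top 16 mm above the table, with a white cup nest on it (130 x 132 mm block with a 94 mm round seat and orange gasket, top 52 mm above the table). Origin under the plate's centre, on the table; y runs from the nest to the clamp. A filler pressed on nest or jaw edges with over 50 N (its rounded edges wedge: about 25 N of push), lever open, is forced.
- nest_edge (a point): middle of the top edge of the nest's face at the gap, 52 mm above the table. y points out of the face across the gap (0 = face), x along the gap, z up. The jaw's face is opposite, parallel, its top as high; both edges rounded 3 mm. A filler is home with its flange on both tops: its middle then 8.5 mm above this point, at y = half its thickness plus up to 1.5 mm, x about 0.
- clamp: dark clamp unit on the bed, origin 16 mm above the table, axes as the bed's; its 86 mm long steel jaw (middle within 10 mm of x = 0 of the nest edge) slides to the nest by at most 3.5 mm. Gap unknown: 0.8 to 1.5 mm wider than one of the fillers. A thicker filler stops on the edges with its flange 22 mm or more too high; a thinner one is 3.8 mm or more loose.
- lever_pivot (a point): on the lever's upright turning axis, at mid-height of the red knob.
- lever_knob (a point): centre of the lever's upright red knob: a plain post 16 mm across and 34 mm high, on the end of the lever arm, 72 mm from the turning axis. This point is 72.5 mm above the table; the knob's top is 17 mm above it, the arm (13 mm wide) begins 17 mm below it.
- lever (a joint): rad. 0 = open, arm 0.5 rad off the bed's -x, to its +y; grows clockwise seen from above (knob to +y, away from the nest, then +x); end 1.2. Takes about 1 N at the knob, stays where left. Jaw travel 2.9 mm per rad. Starts at 0 to 0.15. On the right filler it goes tight at 0.35 to 0.8 (4 to 8 N at the knob, over 40 N is too hard); on a thinner one it runs to 1.2 loose.
- filler_12_mid (a point): yellow filler, 110 g, 77 mm high: aluminium tongue 12 mm thick, 56 wide, 30 deep, lower edges rounded 4 mm; above it a yellow flange (34 x 68 x 5 mm) and an upright yellow grip (12 thick, 38 wide, 42 high). This point: on the centre line half-way up, 38.5 mm above the foot, 8.5 mm above the flange's underside, 38.5 mm below the top. y: its thickness (and the grip's), x: width, z: up.
- filler_15_mid (a point): blue filler, 110 g, 77 mm high: aluminium tongue 15 mm thick, 56 wide, 30 deep, lower edges rounded 4 mm; above it a blue flange (34 x 68 x 5 mm) and an upright blue grip (12 thick, 38 wide, 42 high). This point: on the centre line half-way up, 38.5 mm above the foot, 8.5 mm above the flange's underside, 38.5 mm below the top. y: its thickness (and the grip's), x: width, z: up.
- filler_18_mid (a point): red filler, 110 g, 77 mm high: aluminium tongue 18 mm thick, 56 wide, 30 deep, lower edges rounded 4 mm; above it a red flange (34 x 68 x 5 mm) and an upright red grip (12 thick, 38 wide, 42 high). This point: on the centre line half-way up, 38.5 mm above the foot, 8.5 mm above the flange's underside, 38.5 mm below the top. y: its thickness (and the grip's), x: width, z: up.
- rack: wooden rack, fixed, 236 x 50 x 36 mm with three slots in line along its x, 76 mm apart. Origin under its centre, on the table. Each filler stands in one slot, its width along the rack's x; which one is where differs.
- rack_slot1 (a point): slot 1 of the rack: centre of its mouth, in the rack's top face. Slot 64 mm along x by 22 mm along y, 36 mm deep; a filler's tongue hangs in it with the flange on the top face, the filler's middle point then 8.5 mm above this point.
- rack_slot2 (a point): slot 2 of the rack: centre of its mouth, in the rack's top face. Slot 64 mm along x by 22 mm along y, 36 mm deep; a filler's tongue hangs in it with the flange on the top face, the filler's middle point then 8.5 mm above this point.
- rack_slot3 (a point): slot 3 of the rack: centre of its mouth, in the rack's top face. Slot 64 mm along x by 22 mm along y, 36 mm deep; a filler's tongue hangs in it with the flange on the top face, the filler's middle point then 8.5 mm above this point.
- tape_roll: roll of tan packing tape lying flat, 83 mm across, 24 mm high: a bystander. Origin under its centre.
- marker_black: black marker pen lying down, 130 mm long, 17 mm thick: a bystander. Origin under its middle.
- jar_stack: stack of clear jar bodies, 115 mm across, 107 mm high: a bystander. Origin under its centre.
Things that resemble listed ones, but are neither listed nor needed, are in the scene too. What is shaped like the part that bears filler_18_mid but green is not meant. Of the things that look like the part that bears filler_12_mid, the smaller one is meant.

How it is judged:
By the outcome, as a careful person would: the job done as asked, in the order asked, and still so for the second after the job is handed in, with the robot touching nothing.
It also fails if it takes over 72 s, if anything falls off the work surface, if the arm or the gripper's body presses on something with over 40 N, if the wrist force passes 120 N, or if a joint passes its speed limit or range.

## Working session

There is one attempt and no reset: what is moved stays moved. The work goes in short steps, each a Python script; the robot and the scene stay as the last script left them, time stands still between calls to the robot, and variables do not carry over. Pictures are saved under pics/ and viewed, at most 10 in all, crops included, and the job is handed in when it is done.

```bash
ls; mkdir -p pics; cat > h.py <<'E'
from bench import *
import numpy as np, cv2
from scipy.spatial.transform import Rotation as R
def ray(cam,px,P=None):
    P=P or camera_params(cam); K=np.array(P["K"]);d=np.array(P["dist_coeffs"]);T=np.array(P["camera_from_world"])
    u=cv2.undistortPoints(np.array([[px]],float),K,d)[0,0]
    return -T[:3,:3].T@T[:3,3], T[:3,:3].T@np.array([u[0],u[1],1.])
def onz(cam,px,z,P=None):
    o,d=ray(cam,px,P); return o+d*(z-o[2])/d[2]
def proj(cam,p,P=None):
    P=P or camera_params(cam); T=np.array(P["camera_from_world"])
    q,_=cv2.projectPoints(np.array(p,float).reshape(-1,3),cv2.Rodrigues(T[:3,:3])[0],T[:3,3],np.array(P["K"]),np.array(P["dist_coeffs"]));return q.reshape(-1,2)
def tri(rays):
    A=0;b=0
    for o,d in rays:
        d=d/np.linalg.norm(d);M=np.eye(3)-np.outer(d,d);A=A+M;b=b+M@o
    return np.linalg.solve(A,b)
def down(yaw): # tool z down, tool y axis at angle yaw from world y
    return (R.from_euler('z',yaw)*R.from_quat([1,0,0,0])).as_quat()
E
python3 - <<'E'
from h import *
print(read_time_s(),read_tcp_rot(),read_eef_pos())
ims=[]
for c in ["scene","side"]:
    im=read_camera(c)[:,:,::-1];ims.append(im);cv2.imwrite(f"pics/{c}0.png",im)
    for n,z in [("bed",0),("nest_edge",.052),("clamp",.016),("lever_pivot",.0725),("lever_knob",.0725),("filler_12_mid",.0445),("filler_15_mid",.0445),("filler_18_mid",.0445),("rack",0),("rack_slot1",.036),("rack_slot2",.036),("rack_slot3",.036),("tape_roll",0),("marker_black",0),("jar_stack",0)]:
        for r in tip_of(c,n)[:4]:
            if r["confidence"]>.2: print(c,n,np.round(r["at"],1),round(r["confidence"],2),np.round(onz(c,r["at"],z)[:2],4))
cv2.imwrite("pics/a.png",cv2.resize(np.vstack(ims),(800,1200))[:600]);cv2.imwrite("pics/b.png",cv2.resize(ims[1],(800,600)))
E
```

```text
pics
0.0 [ 0.70706896  0.70714328 -0.00100921 -0.00091941] [6.49081763e-01 1.31915662e-05 2.48842087e-01]
scene bed [283.7 208.5] 0.94 [ 0.5536 -0.0021]
scene bed [223.4 165.1] 0.35 [ 0.4063 -0.2744]
scene bed [218.6 179.1] 0.22 [ 0.4789 -0.2721]
scene nest_edge [286.2 198.3] 0.57 [0.544  0.0016]
scene nest_edge [314.6 205.9] 0.57 [0.5525 0.1042]
scene nest_edge [219.8 179.5] 0.42 [ 0.5184 -0.2514]
scene clamp [289.2 204.9] 0.67 [0.5443 0.0153]
scene lever_pivot [317.2 204.5] 0.85 [0.5592 0.1115]
scene lever_knob [330.4 192.9] 0.65 [0.4988 0.1499]
scene lever_knob [219.9 176.6] 0.26 [ 0.5207 -0.2487]
scene filler_12_mid [118.8 174.3] 0.67 [ 0.5788 -0.627 ]
scene filler_12_mid [330.7 195.9] 0.66 [0.4901 0.1546]
scene filler_12_mid [218.9 180. ] 0.48 [ 0.5159 -0.2562]
scene filler_15_mid [225.2 164.9] 0.46 [ 0.4398 -0.2543]
scene filler_18_mid [269.4 159.9] 0.64 [ 0.3747 -0.096 ]
scene filler_18_mid [217.4 194.7] 0.52 [ 0.5816 -0.2418]
scene rack [218.4 185.8] 0.97 [ 0.5103 -0.2633]
scene rack [283.2 209.2] 0.5 [ 0.557  -0.0033]
scene rack_slot1 [220.3 180.1] 0.73 [ 0.5088 -0.2536]
sce
[... 1134 characters left out ...]
.93 [ 0.4954 -0.2448]
side rack_slot1 [289.1 185.5] 0.92 [ 0.4876 -0.2435]
side rack_slot1 [305.3 185.1] 0.72 [ 0.424  -0.2638]
side rack_slot1 [268.3 183.6] 0.6 [ 0.5743 -0.2381]
side rack_slot2 [289.1 185.5] 0.92 [ 0.4876 -0.2435]
side rack_slot2 [305.3 185.1] 0.72 [ 0.424  -0.2638]
side rack_slot2 [268.3 183.6] 0.6 [ 0.5743 -0.2381]
side rack_slot3 [289.1 185.5] 0.92 [ 0.4876 -0.2435]
side rack_slot3 [305.3 185.1] 0.72 [ 0.424  -0.2638]
side rack_slot3 [268.3 183.6] 0.6 [ 0.5743 -0.2381]
side tape_roll [265.5 271. ] 0.52 [0.4518 0.28  ]
side marker_black [223.2 203.2] 0.58 [ 0.7238 -0.0957]
side jar_stack [245.9 306.3] 0.74 [0.4657 0.4527]
side jar_stack [269.8 271.6] 0.67 [0.4378 0.2795]
```

View pics/a.png

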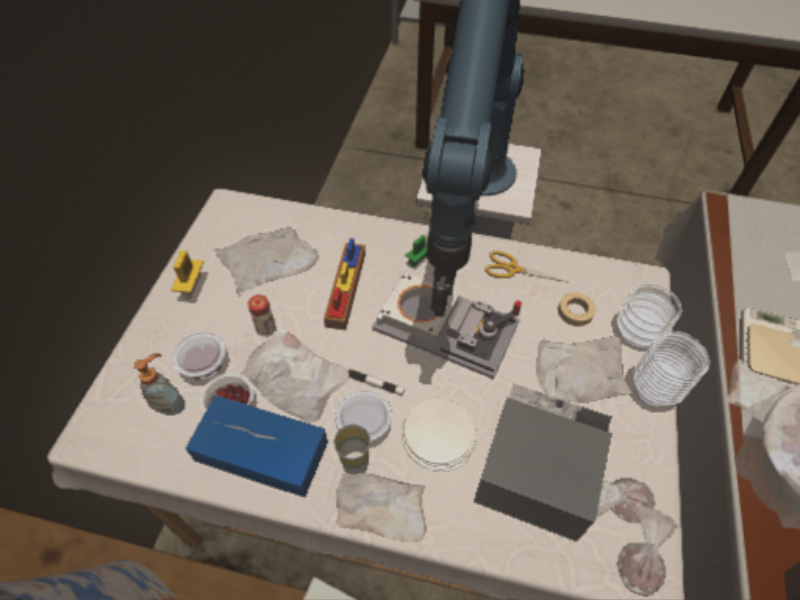

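View pics/b.png

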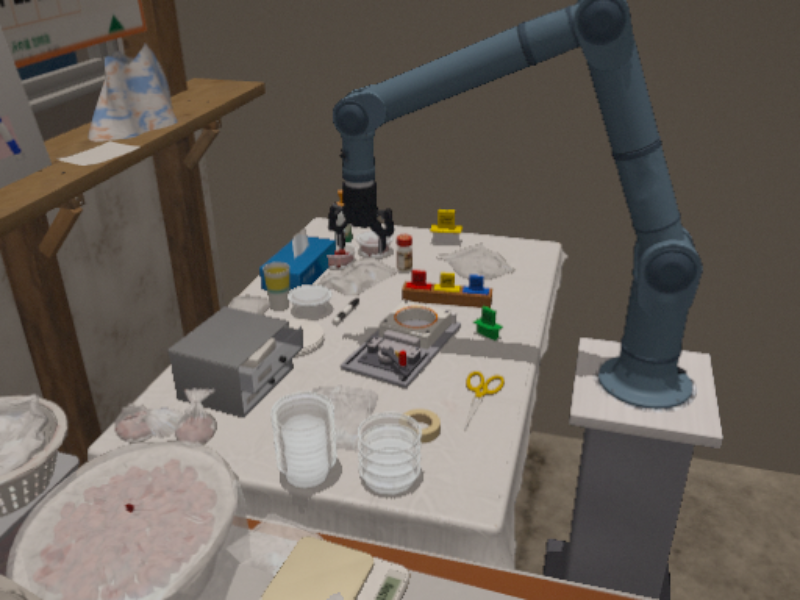

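The rack at scene (218,186) holds red (217,195), yellow (219,180) and blue (225,165). The things that could be confused with them are:
- the big yellow filler at (119,174)
- the green one at (269,160)
- the red-capped jar at about (167,200), against the knob at (330,193)

I choose the three rack fillers and the knob on the bed. Next come close wrist views.

```bash
cat > see.py <<'E'
from h import *
import pickle
out=[]
names1=["rack","rack_slot1","filler_12_mid","filler_15_mid","filler_18_mid"]
names2=["bed","nest_edge","clamp","lever_pivot","lever_knob"]
Z=dict(bed=0,nest_edge=.052,clamp=.016,lever_pivot=.0725,lever_knob=.0725,rack=0,rack_slot1=.036,filler_12_mid=.0445,filler_15_mid=.0445,filler_18_mid=.0445)
k=0
for p,ns in [((.54,-.22,.30),names1),((.48,-.25,.30),names1),((.52,.03,.30),names2),((.58,.06,.30),names2)]:
    move_ptp(p,down(0)); pause(.3)
    P=camera_params("wrist"); im=read_camera("wrist")[:,:,::-1]; cv2.imwrite(f"pics/w{k}.png",im); pickle.dump(P,open(f"w{k}.pkl","wb"))
    print(k,read_time_s(),read_eef_pos(),"cam",np.round(ray("wrist",(256,192),P),3).tolist())
    for n in ns:
        for r in tip_of("wrist",n)[:4]:
            if r["confidence"]>.25: print(k,n,np.round(r["at"],1),round(r["confidence"],2),np.round(onz("wrist",r["at"],Z[n],P)[:2],4))
    k+=1
E
python3 see.py; python3 -c "
import cv2,numpy as np
a=[cv2.imread(f'pics/w{k}.png') for k in (1,3)]
cv2.imwrite('pics/c.png',cv2.resize(a[0],(800,600)));cv2.imwrite('pics/d.png',cv2.resize(a[1],(800,600)))"
```

```text
0 3.0 [ 0.54040162 -0.21918977  0.29970889] cam [[0.624, -0.218, 0.424], [-0.314, -0.0, -0.949]]
0 rack [289.4 176.2] 0.92 [ 0.5051 -0.2608]
0 rack_slot1 [290.8 242.4] 0.93 [ 0.429  -0.2618]
0 filler_12_mid [287.7 186.6] 0.88 [ 0.505  -0.2547]
0 filler_15_mid [288.  241.6] 0.67 [ 0.4344 -0.2574]
0 filler_18_mid [286.  121.8] 0.84 [ 0.5791 -0.2505]
0 filler_18_mid [165.2 283.3] 0.83 [ 0.3744 -0.1015]
1 3.975 [ 0.48080745 -0.24923293  0.29989612] cam [[0.564, -0.248, 0.424], [-0.313, -0.001, -0.95]]
1 rack_slot1 [268.1 195.2] 0.73 [ 0.432  -0.2628]
1 filler_12_mid [259.8 133.5] 0.95 [ 0.5068 -0.2523]
1 filler_15_mid [264.7 199.3] 0.68 [ 0.4298 -0.2585]
1 filler_18_mid [254.7  64.9] 0.97 [ 0.5779 -0.2466]
1 filler_18_mid [139.5 242.3] 0.64 [ 0.3733 -0.105 ]
2 5.6667 [0.52006586 0.0289814  0.2999908 ] cam [[0.603, 0.029, 0.424], [-0.313, 0.001, -0.95]]
2 bed [274.9 123.2] 0.66 [0.5518 0.0063]
2 nest_edge [276.5 126.3] 0.88 [0.5548 0.0074]
2 clamp [267.7 130.4] 0.87 [0.5453 0.0156]
2 clamp [501.6 167. ] 0.54 [ 0.5004 -0.2749]
2 lever_pivot [495.  165.4] 0.62 [ 0.5164 -0.2251]
2 lever_pivot [184.3 123.2] 0.59 [0.5608 0.1021]
2 lever_knob [139.7 167.7] 0.74 [0.5146 0.1526]
3 6.6417 [0.57950712 0.05929516 0.30023912] cam [[0.662, 0.06, 0.424], [-0.313, 0.0, -0.95]]
3 bed [300.9 169.2] 0.8 [0.5531 0.0028]
3 nest_edge [302.8 178. ] 0.93 [0.5562 0.0072]
3 clamp [289.1 179.3] 0.7 [0.5443 0.0191]
3 lever_pivot [217.5 178.5] 0.79 [0.5616 0.1012]
3 lever_knob [169.5 222.8] 0.71 [0.5103 0.1568]
```

View pics/c.png

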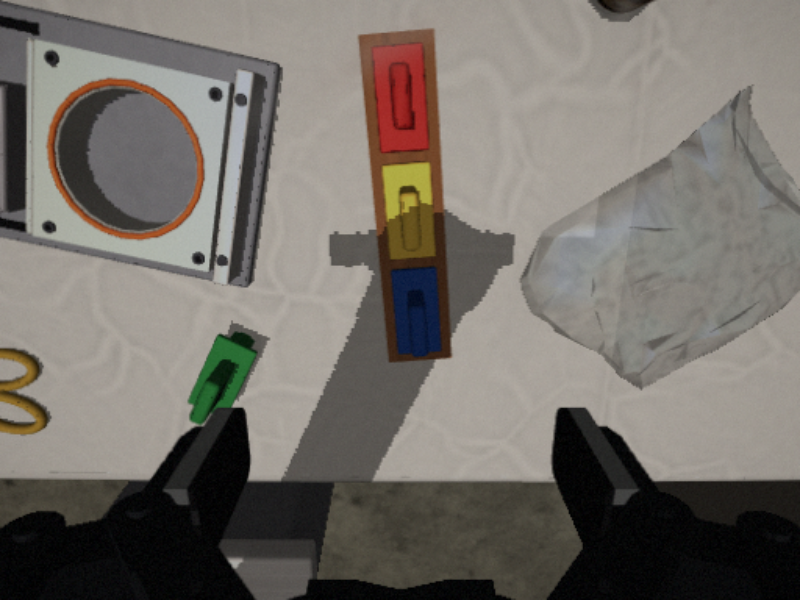

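View pics/d.png

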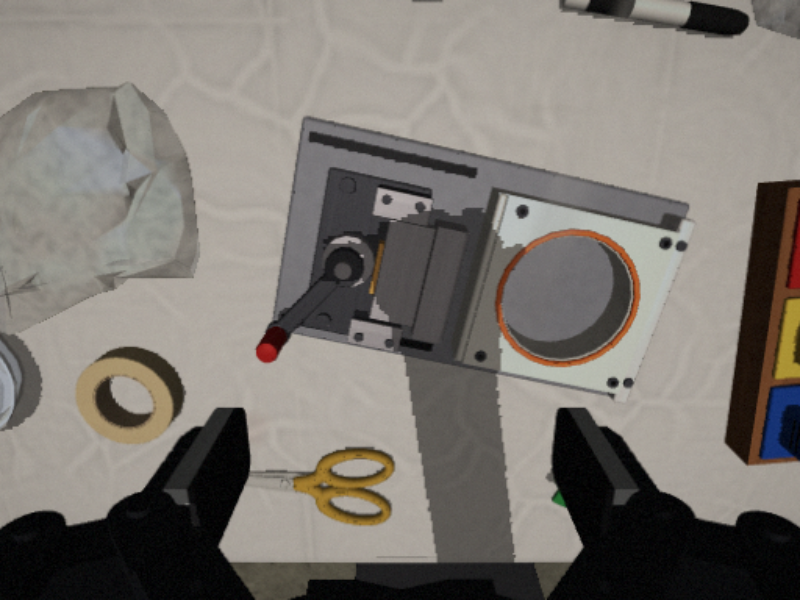

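Picture c shows the rack with red at (402,97), yellow at (410,217) and blue at (416,322), in 800-wide pixels. Picture d shows the gap running from (458,360) to (497,190), the knob at (268,352), and a bed yaw of about -0.226. Next I take close-ups for the gap and rack lines.

```bash
cat > see2.py <<'E'
from h import *
import pickle
for k,p,yaw,ns in [(4,(.556,.012,.17),-.226,["nest_edge","lever_pivot","lever_knob"]),(5,(.505,-.253,.20),.05,["filler_12_mid","filler_15_mid","filler_18_mid"])]:
    move_ptp(p,down(yaw)); pause(.3)
    P=camera_params("wrist"); im=read_camera("wrist")[:,:,::-1]; cv2.imwrite(f"pics/w{k}.png",im); pickle.dump(P,open(f"w{k}.pkl","wb"))
    print(k,read_time_s(),read_eef_pos(),read_ft_force())
    for n in ns:
        z=.052 if n=="nest_edge" else .0725 if "lever" in n else .0445
        for r in tip_of("wrist",n)[:2]: print(n,np.round(r["at"],1),round(r["confidence"],2),np.round(onz("wrist",r["at"],z,P)[:2],4))
    if k==5:
        h=cv2.cvtColor(im,cv2.COLOR_BGR2HSV)
        for n,lo,hi in [("red",0,6),("yel",22,34),("blu",105,125)]:
            m=cv2.inRange(h,(lo,150,40),(hi,255,255))|(cv2.inRange(h,(174,150,40),(180,255,255)) if n=="red" else 0)
            m=cv2.morphologyEx(m,cv2.MORPH_OPEN,np.ones((3,3)))
            c=max(cv2.findContours(m,0,2)[0],key=cv2.contourArea).reshape(-1,2)
            w=np.array([onz("wrist",q,.041,P)[:2] for q in c.astype(float)],np.float32)
            r=cv2.minAreaRect(w*1000);print(n,np.round(r[0],1),np.round(r[1],1),r[2])
E
python3 see2.py; python3 -c "
import cv2
a=cv2.imread('pics/w4.png');cv2.imwrite('pics/e.png',cv2.resize(a,(800,600),interpolation=cv2.INTER_CUBIC))"
```

```text
4 7.8583 [0.55721875 0.01271769 0.17140839] [ 0.2026107  -0.27935104  0.12698925]
nest_edge [271.6 194.7] 0.79 [0.556  0.0026]
lever_pivot [135.4 226.1] 0.58 [0.5614 0.1015]
lever_knob [ 94.4 294.1] 0.9 [0.5143 0.1516]
lever_knob [ 25.5 334.6] 0.26 [0.4901 0.2216]
5 9.4167 [ 0.50544026 -0.25196217  0.19984613] [0.08237797 0.60167518 0.33287628]
filler_12_mid [258.4 182.1] 0.82 [ 0.5054 -0.2527]
filler_15_mid [261.1 262.1] 0.71 [ 0.4286 -0.2594]
filler_18_mid [258.3  90. ] 0.68 [ 0.5804 -0.2485]
filler_18_mid [100.4 303.2] 0.56 [ 0.3748 -0.106 ]
red [ 580. -248.] [67.8 33.9] 4.385539531707764
yel [ 531.  -243.8] [11.9 16. ] 3.0127429962158203
blu [ 421.9 -260.5] [81.6 32.3] 4.270349025726318
```

View pics/e.png

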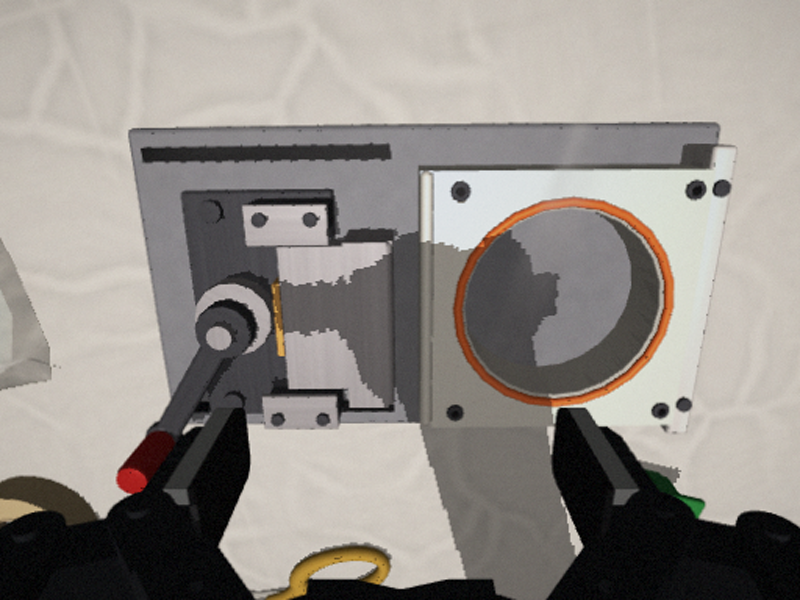

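Picture e shows the jaw's gap edge at about column 393 (rows 242–408), the nest face at about column 421 (rows 168–428), and the knob at (132,478). Next I read the edge profiles and compute the gap.

```bash
python3 - <<'E'
from h import *
import pickle
P=pickle.load(open("w4.pkl","rb"));g=cv2.cvtColor(cv2.imread("pics/w4.png"),cv2.COLOR_BGR2GRAY)
for r in (115,130,165,185,205,225,245,255,268): print(r,g[r,244:282])
for lab,c in [("nestface",[(269,112),(269.4,270)]),("jaw",[(252.,158),(252,258)])]:
    a,b=[onz("wrist",q,.05,P)[:2] for q in c];d=b-a;print(lab,a.round(4),b.round(4),np.arctan2(-d[1],-d[0]),np.linalg.norm(d))
# nest corners full
for q in [(269,109),(466,93),(440,277),(269.4,273)]: print(onz("wrist",q,.05,P).round(4))
E
```

```text
115 [144 148 143 143 143 141 143 142 139 141 140 139 142 142 144 142 142 143
 144 145 146 148 144 121  85 133 186 210 222 225 216 198 160 171 224 225
 223 225]
130 [141 143 145 142 148 147 145 145 146 142 142 142 143 142 144 143 137 146
 145 145 142 144 141 120  82 135 185 212 225 225 217 196 156 165 224 225
 225 223]
165 [167  98  95  94  86  72  60  53  70  72  74  72  70  72  73  72  76  74
  74  73  69  74  73  68  70  86 109 121 129 132 125 112 106 109 134 133
 135 134]
185 [ 95  98  97  95  85  77  62  55  66  73  75  74  78  78  75  76  74  74
  75  75  72  76  76  71  67  86 109 117 132 128 120 110 100 107 133 136
 129 133]
205 [ 96  94  96  93  87  79  70  60  61  76  72  75  71  75  77  70  72  72
  74  76  74  74  73  65  70  88 112 120 127 130 119 109 104 118 134 129
 131 132]
225 [ 92  93  95  94  93  81  77  62  56  76  78  74  77  73  74  72  73  76
  72  75  76  74  71  66  69  91 111 119 128 131 119 107 103 127 132 131
 131 130]
245 [ 93  91  92  92  91  84  79  64  58  68  74  71  74  75  73  74  76  74
  68  74  75  77  74  67  73  97 111 122 126 126 116 108 117 134 134 129
 132 128]
255 [147  91  91  90  89  85  77  66  92 140 123  78  69  71  74  76  75  72
  72  67  75  73  70  67  78  95 113 124 128 121 113 101 108 128 127 129
 131 129]
268 [137 137 136 137 135 140 139 138 139 138 136 135 133 134 137 140 119  74
  75  73  73  70  73  75  79  96 112 121 126 121 113  96 104 129 129 132
 128 129]
nestface [ 0.6156 -0.0084] [0.4921 0.0179] -0.20987451094808185 0.12627601487485196
jaw [0.5862 0.0107] [0.5061 0.0293] -0.22822638557961245 0.08229342459084756
[ 0.6176 -0.0088  0.05  ]
[ 0.5982 -0.1449  0.05  ]
[ 0.4537 -0.1188  0.05  ]
[0.4894 0.0185 0.05  ]
```

```bash
python3 - <<'E'
from h import *
import pickle
P=pickle.load(open("w4.pkl","rb"))
rows=np.array([165,185,205,225,245]);nc=np.array([268.6,268.6,268.5,268.4,268.2]);jc=np.array([251.5,251.6,252.,252.4,252.6])
W=lambda c,r,z=.049:np.array([onz("wrist",(a,b),z,P)[:2] for a,b in zip(c,r)])
n=np.vstack([W([268.7,268.7],[115,130]),W(nc,rows),W([268.2],[268])]);j=W(jc,rows)
fn=np.polyfit(n[:,0],n[:,1],1);fj=np.polyfit(j[:,0],j[:,1],1)
print(np.arctan(fn[0]),np.arctan(fj[0]))
yaw=np.arctan(fn[0]);nn=np.array([-np.sin(yaw),np.cos(yaw)])
print("gap",(j-n[2:7])@nn, "per-edge",n@nn,j@nn)
# nest ends along x: 
ux=np.array([np.cos(yaw),np.sin(yaw)])
e=[onz("wrist",q,.05,P)[:2]@ux for q in [(269,108),(269.4,273)]];print("ends",e,e[0]-e[1])
ej=[onz("wrist",q,.05,P)[:2]@ux for q in [(252,154.5),(252,262)]];print("jaw",ej,ej[0]-ej[1])
o=ux*np.mean(e)+nn*np.mean(n@nn);print("nest_edge",o,"yaw",yaw)
E
```

```text
-0.21642344792223286 -0.21408820472209383
gap [0.01264662 0.01281397 0.01268245 0.01254765 0.01248937] per-edge [0.12418787 0.12415275 0.12413784 0.1240838  0.12410301 0.12412149
 0.12421925 0.12414622] [0.13678445 0.13689777 0.13678546 0.13666914 0.13670862]
ends [np.float64(0.6057914644462075), np.float64(0.47396754422695564)] 0.13182392021925182
jaw [np.float64(0.5728390893329942), np.float64(0.4842943619822411)] 0.08854472735075314
nest_edge [0.55394347 0.00531538] yaw -0.21642344792223286
```

The gap comes to about 12.7 mm. The nest width of 131.8 mm checks against the 132 mm given, so the 12 mm yellow should be the fit. I try the blue 15 first, gently, to rule out the thicker ones.

```bash
cat >> h.py <<'E'
RY=.0765; SL={"red":np.array([.580,-.248]),"yel":np.array([.5042,-.2538]),"blu":np.array([.4284,-.2596])}
BY=-.2164; UX=np.array([np.cos(BY),np.sin(BY)]); NN=np.array([-np.sin(BY),np.cos(BY)]); NE=np.array([.55394,.00531])
G=.023
def pick(c):
    s=SL[c]; move_gripper(.045,40); move_ptp([*s,.13],down(RY)); movel([*s,.0445+G],speed=.12); move_gripper(0,40)
    print("grip",read_finger_gap(),read_grasp_force()); movel([*s,.15],speed=.2)
def guarded(xy,z0,z1,lim,step=.003,q=None,base=None):
    base=np.array(read_ft_force()) if base is None else base
    z=z0
    while z>z1+1e-6:
        z=max(z-step,z1); movel([*xy,z],q,speed=.06)
        f=np.array(read_ft_force())-base
        if abs(f[2])>lim or np.hypot(f[0],f[1])>lim: break
    print("z cmd",round(z,4),"tcp",np.round(read_eef_pos(),4),"f",f.round(2),"fz along NN",round(float(f[:2]@NN),2),"t",read_time_s()); return z,f
E
python3 - <<'E'
from h import *
pick("blu")
xy=NE+NN*.0065
move_ptp([*xy,.15],down(BY)); movel([*xy,.118]); pause(.2)
cv2.imwrite("pics/w6.png",read_camera("wrist")[:,:,::-1]);print(read_eef_pos())
z,f=guarded(xy,.118,.0835,6,.002)
cv2.imwrite("pics/w7.png",read_camera("wrist")[:,:,::-1])
movel([*xy,.125])
a=[cv2.imread(f"pics/w{k}.png")[100:340,130:450] for k in (6,7)]
cv2.imwrite("pics/f.png",np.hstack([cv2.resize(x,(400,300)) for x in a]))
E
```

```text
grip 0.011582253046622469 44.488046765327454
[0.55621044 0.0114398  0.11911236]
z cmd 0.108 tcp [0.5559 0.0111 0.1104] f [-4.85 -0.67 14.49] fz along NN -1.7 t 15.1833
```

View pics/f.png

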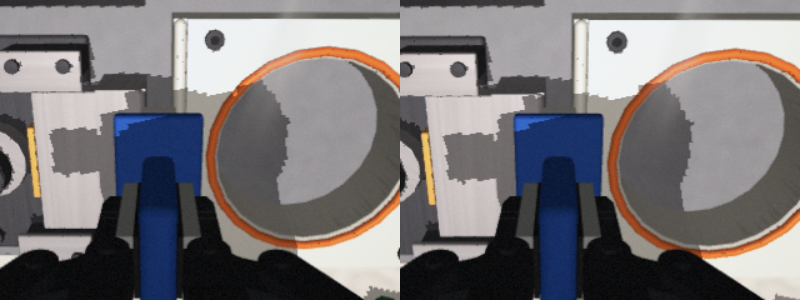

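The blue filler sits aligned over the gap and stopped on the edges at foot height of about 49 mm, with 14 N of contact. The 15 does not fit, so the 18 cannot either. I return it and try the yellow.

```bash
cat > put.py <<'E'
from h import *
def put(c):
    s=SL[c]; move_ptp([*s,.15],down(RY)); movel([*s,.115],speed=.2); b=np.array(read_ft_force())
    movel([*s,.085],speed=.15); print("mid",np.array(read_ft_force())-b)
    guarded(s,.085,.066,5,.004,base=b); move_gripper(.045); movel([*s,.13],speed=.2)
E
python3 - <<'E'
from put import *
xy=NE+NN*.0065
movel([*xy,.15],speed=.2)
put("blu")
cv2.imwrite("pics/w8.png",read_camera("wrist")[:,:,::-1])
pick("yel")
xy=NE+NN*.0064
move_ptp([*xy,.15],down(BY)); movel([*xy,.118]); pause(.2)
cv2.imwrite("pics/w9.png",read_camera("wrist")[:,:,::-1])
z,f=guarded(xy,.118,.0835,8,.003)
cv2.imwrite("pics/w10.png",read_camera("wrist")[:,:,::-1])
a=[cv2.imread(f"pics/w{k}.png") for k in (8,10)]
cv2.imwrite("pics/g.png",np.hstack([cv2.resize(x,(400,300)) for x in a]))
E
```

```text
mid [1.25010536 0.25827921 0.1860237 ]
z cmd 0.066 tcp [ 0.4285 -0.2597  0.0684] f [-4.74  3.82 18.64] fz along NN 2.71 t 18.85
grip 0.011598755225978651 44.39060032367706
z cmd 0.0835 tcp [0.5554 0.0116 0.0845] f [-1.88 -0.21  5.43] fz along NN -0.61 t 26.6917
```

View pics/g.png

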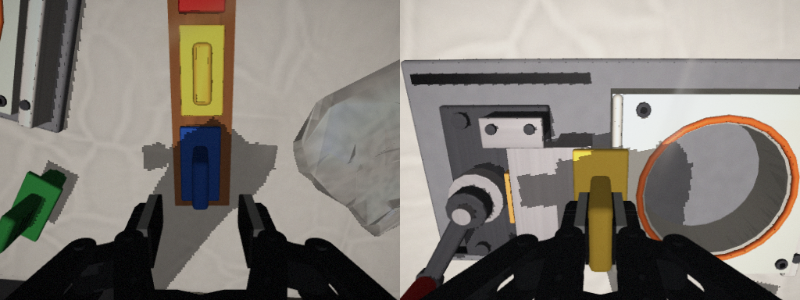

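Left half: blue is back in its slot beside red. Right half: the yellow is in the gap with its flange almost on the tops. I seat it, release it and check from above, then turn to the lever.

```bash
python3 - <<'E'
from h import *
xy=NE+NN*.0064
for z in (.0825,.0815):
    movel([*xy,z],speed=.06); pause(.15); print(np.round(read_eef_pos(),4),np.round(read_ft_force(),2))
    if read_ft_force()[2]>8: break
move_gripper(.045); movel([*xy,.135],speed=.2); pause(.2)
P=camera_params("wrist");im=read_camera("wrist")[:,:,::-1];cv2.imwrite("pics/w11.png",im)
for r in tip_of("wrist","filler_12_mid")[:2]:
    w=onz("wrist",r["at"],.0605,P)[:2]-NE;print("yel",r["confidence"],w@UX,w@NN)
for n in ("lever_pivot","lever_knob"):
    for r in tip_of("wrist",n)[:2]: print(n,r["confidence"],onz("wrist",r["at"],.0725,P).round(4))
c=read_camera("side")[:,:,::-1]
for r in tip_of("side","filler_12_mid")[:3]: print("side",r["confidence"],r["at"],proj("side",[*(NE+NN*.0064),.0605]))
cv2.imwrite("pics/h.png",np.hstack([cv2.resize(im,(400,300)),cv2.resize(c[180:255,205:305],(400,300))]));print(read_time_s())
for n in("lever_pivot","lever_knob"):
  pass
E
```

```text
[0.5554 0.0116 0.0845] [-5.13 -0.16 10.85]
yel 0.73 8.146797720340378e-05 0.008383130878423567
lever_pivot 0.63 [0.5632 0.1007 0.0725]
side 0.65 [256.3, 209.0] [[256.58194203 208.95534803]]
28.475
```

View pics/h.png

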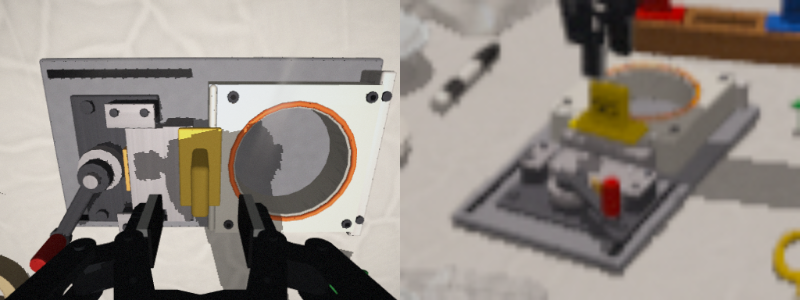

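The yellow is seated: the height stayed the same while the force rose, and both views show its flange on the tops. Now I cage the knob and swing the lever.

```bash
cat > lev.py <<'E'
from h import *
PV=np.array([.5616,.1013])
def kn(phi,r=.072): return PV+r*(-np.cos(phi)*UX+np.sin(phi)*NN)
def tg(phi): return np.sin(phi)*UX+np.cos(phi)*NN
def q(phi): return down(BY-phi+np.pi)
E
python3 - <<'E'
from lev import *
K0=np.array([.5135,.1525]);d=K0-PV;ph=np.arctan2(d@NN,-d@UX);print("phi0",ph,np.linalg.norm(d),kn(ph))
move_gripper(.036); 
move_ptp([*kn(ph),.135],q(ph)); pause(.2)
P=camera_params("wrist");cv2.imwrite("pics/w12.png",read_camera("wrist")[:,:,::-1])
for r in tip_of("wrist","lever_knob")[:2]: print(r["confidence"],r["at"],onz("wrist",r["at"],.0725,P).round(4),proj("wrist",[*kn(ph),.0725],P))
b=np.array(read_ft_force()); movel([*kn(ph),.081],speed=.1); print("f",np.array(read_ft_force())-b); pause(.1); b=np.array(read_ft_force())
step=.04; 
while ph<2.0:
    ph+=step; movel([*kn(ph),.081],q(ph),speed=.08)
    f=np.array(read_ft_force())-b; t=-f[:2]@tg(ph)
    print(round(ph-.5,3),round(t,1),f.round(1))
    if t>3 and step>.01: step=.01; continue
    if t>10: break
    if abs(f[2])>15 or t<-8: print("odd");break
pause(.2);f=np.array(read_ft_force())-b;p=np.array(read_eef_pos())[:2]-PV
print("hold",-f[:2]@tg(ph),"actual tcp phi",np.arctan2(p@NN,-p@UX)-.5,read_time_s())
E
```

```text
phi0 0.6002065572075171 0.07024991103197215 [0.51230172 0.15377551]
0.74 [260.3, 331.8] [0.568  0.0998 0.0725] [[254.60001539 225.38996193]]
0.69 [254.5, 230.4] [0.5145 0.1514 0.0725] [[254.60001539 225.38996193]]
f [ 0.10803894 -0.67176847  0.6546624 ]
0.14 0.6 [-0.9  0.1 -0.7]
0.18 0.3 [ 0.4 -1.  -0.1]
0.22 0.8 [-0.5 -0.8  0.5]
0.26 0.4 [-0.5  0.1  0.5]
0.3 1.3 [-1.6  0.1 -0.8]
0.34 1.2 [-0.9 -0.8 -0.7]
0.38 0.7 [-0.1 -1.5 -0.9]
0.42 0.4 [-0.5  0.3 -0.4]
0.46 0.4 [-0.3 -0.5 -1.2]
0.5 1.3 [-0.9 -1.1 -0.7]
0.54 0.6 [-0.7  0.5  0.1]
0.58 1.0 [-0.9 -0.8 -0.3]
0.62 0.6 [-0.6 -0.2  0.1]
0.66 0.7 [-0.7 -0.5 -0.4]
0.7 0.4 [-0.4 -0.3 -0.4]
0.74 2.9 [-2.9 -0.1  0.2]
0.78 2.8 [-2.8 -0.8  1.5]
0.82 5.1 [-5.1 -0.9  1.6]
0.83 6.2 [-6.2 -0.6  1.5]
0.84 6.1 [-6.1 -0.6  1.4]
0.85 6.4 [-6.4 -0.8  2.9]
0.86 7.2 [-7.2 -0.4  3.1]
0.87 6.5 [-6.5 -1.3  2.7]
0.88 7.4 [-7.5 -0.6  3.3]
0.89 7.3 [-7.3 -0.7  3.4]
0.9 7.2 [-7.3 -1.2  3.8]
0.91 7.3 [-7.3 -0.6  3.9]
0.92 8.6 [-8.6 -0.9  5.1]
0.93 7.9 [-7.9 -0.5  4.5]
0.94 9.2 [-9.4 -1.6  3.9]
0.95 8.7 [-8.8 -0.8  5.3]
0.96 8.5 [-8.7 -0.8  5.1]
0.97 10.4 [-10.5  -0.4   4.7]
hold 9.709126111747967 actual tcp phi 0.9240183336984495 40.0833
```

```bash
python3 - <<'E'
from lev import *
ph=1.47; ph2=ph-.10; movel([*kn(ph2),.081],q(ph2),speed=.08); print(read_ft_force()); movel([*kn(ph2),.16],speed=.2)
xy=NE+NN*.03
move_ptp([*(xy-UX*.02),.24],down(BY)); pause(.2)
P=camera_params("wrist");im=read_camera("wrist")[:,:,::-1]
for n,z in (("lever_pivot",.0725),("lever_knob",.0725),("filler_12_mid",.0605)):
    for r in tip_of("wrist",n)[:2]: 
        w=onz("wrist",r["at"],z,P)[:2];d=w-PV;print(n,r["confidence"],r["at"],w.round(4),"phi-.5",np.arctan2(d@NN,-d@UX)-.5,"rel NE",(w-NE)@UX,(w-NE)@NN)
s=read_camera("side")[:,:,::-1]
cv2.imwrite("pics/i.png",np.hstack([cv2.resize(im,(400,300)),cv2.resize(s[165:255,195:315],(400,300))]));cv2.imwrite("pics/w13.png",im);print(read_time_s())
E
```

```text
[-6.86845138 -0.56496759  1.76904935]
lever_pivot 0.91 [182.9, 168.0] [0.5632 0.101 ] phi-.5 2.6206873645786426 rel NE -0.011458590021056085 0.09543084664492515
lever_knob 0.82 [116.4, 210.9] [0.5375 0.1719] phi-.5 0.5250327641941934 rel NE -0.051863385315058325 0.1591778840785372
filler_12_mid 0.86 [281.2, 151.4] [0.5567 0.0138] phi-.5 -2.2313701672890978 rel NE 0.0008820948859969 0.00888983996311188
42.65
```

View pics/i.png

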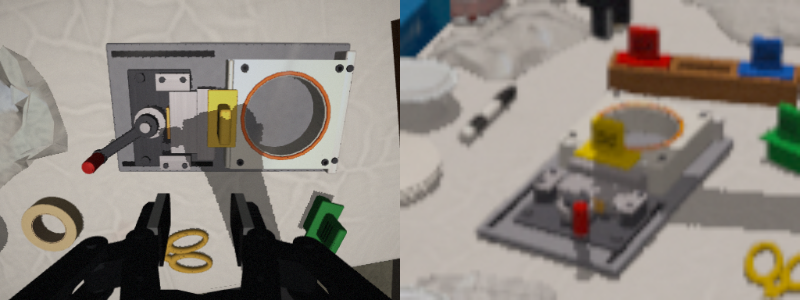

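The picture shows the yellow upright on its flange in the gap, red and blue standing in the rack, and the lever at about 0.53 rad. It held against about 10 N, so the clamp is tight. The robot is clear of everything, so I hand in.

```bash
python3 -c "
from bench import *
print(sign_off(),read_time_s())"
```

```text
the job is handed in; nothing more can be done
the job is handed in; nothing more can be done
```

I handed the job in at about 43 s with the yellow 12 mm filler seated in the gap and released. The lever is swung to about 0.53 rad, where it held against about 10 N. The blue 15 mm stopped on the edges at about 14 N when tried, so I ruled out the red 18 mm without trying it; both stand in the rack.

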